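Take a practice tube coupon apart after a welding-simulator exercise

ROBOT

A 7-joint arm with a two-finger parallel gripper is mounted at the origin on the work surface. World frame = base frame: x ahead of the robot, y to its left, z up, the work surface at z = 0. Lengths are in m, angles in rad, forces in N, time in s.
With the tool pointing down it reaches from about 0.425 to 0.825 m from the base axis. Payload 3.6 kg.
Tool frame: the origin (TCP) lies on the centre line of the jaws, within the pads' length; the fingertips stand ctrl.tcp_to_tips ahead of it and the grasp point (between the pads) lies 5 mm behind it (ctrl.tcp_to_tips is the distance from the TCP to the fingertips, in m); z points along the fingers, y is the line along which they close (so a half turn about z gives the same grasp; the last joint's range is limited). The gripper opens to 93 mm and grips with 3 to 60 N. Pads are 15 mm wide; open, the fingers measure 128 mm over their backs; the gripper's body (75 mm by 188 mm) begins 65 mm behind the grasp point.
Start: joints at [1.143, 0.615, -0.013, 1.423, 0.008, 1.103, -0.04], TCP at [0.254, -0.598, 0.199] pointing down, gripper open.
Joint ranges: [-3.12, 3.12], [-0.3, 2.06], [-1.34, 1.32], [0.26, 2.42], [-1.36, 4.5], [0.01, 1.98], [-2.84, 2.84]. Speed limits (rad/s): [2.79, 2.79, 3.14, 3.14, 3.14, 3.14, 3.14].

INTERFACE

Orientations are given as [roll, pitch, yaw] about the fixed x, y, z axes, in that order (R = Rz(yaw) Ry(pitch) Rx(roll)).
In Python, from workcell import ctrl gives the robot as it stands.
- The arm moves only by the tool jog_arm, never from a script. Its argument "targets" is a list of rows, each an object with "delta_pos": the shift along the tool's x, y, z in cm, a list of three; "turn": the turn, a rotation vector about the tool's x, y, z in rad, a list of three. In form: [{"delta_pos": [x, y, z], "turn": [wx, wy, wz]}, ...]. A call has 1 to 8 rows; each row is the pose to reach, as a shift and turn from the pose commanded when the call began, along the tool's axes at that moment; what a row does not reach only later rows make up. A row lasts 1/8 s, in which the tool goes at most 62.5 mm and 10.7 degrees, less where a joint would pass 70% of its speed; a pose out of reach is approached as far as the arm can. A call with a gripper value outside its range is refused whole. "hand" is the closure, from 0 (fully open) to 1 (shut), set as the call begins (left out, the last holds). The fingers move at their own pace and stop on an object; the grip force is fixed at half the most. Time passes only in rows, so rows that repeat a pose let the fingers close. It gives the time, the measured TCP pose, the force, the opening and the grip force at its end, in the units of the state.
- ctrl.get_obs(): the state, without advancing time (a new reading comes with each control period).
- ctrl.snapshot(name): name is "side" or "top" or "wrist"; returns the picture (480x640x3 uint8, blue, green, red); there is no depth.
- ctrl.calibration(name): a dict with "vfov" (degrees; the focal length in pixels is half the picture's height over the tangent of half this angle, whatever the lens; pixels are square), "cx", "cy" (the principal point, pixels), "origin" and "attitude" of the camera in the world; the wrist camera has in their place "hand_eye" (4x4, takes a point from camera to tool coordinates, whose origin is the TCP and whose axes are the flange's). Camera axes: x right, y down, z forward; pixel columns grow to the right and rows downward; lengths in m; the calibration is good to about 2 mm. A picture is of the moment at which its call begins: read the wrist's pose just before it. calibration takes no time and is no camera call.
- ctrl.hand_in(): hands the job in; it is judged then, once.
The state is a dict: "time": time; "q": joint angles; "qvel": joint speeds; "joint_efforts": joint torques, N m; "tcp_pos": TCP position; "eef_rot": TCP orientation; "wrist_force": force on the tool from outside, world axes, zero at the start; "moment": the same for the moment, N m; "opening": finger opening in m; "finger_force": force on a finger pad.
Only numpy, scipy, OpenCV 4.12 (cv2) and the standard library are available. Lean on these libraries where they do the work, as an engineer would, in place of code of your own. Each camera call takes 0.05 s, during which the arm holds its last target. There are 200 camera calls.

TASK

The round tube on the bench is snapped onto the base plate under it: pull it straight up off its plate and stand it upright on the floor of the grey tray. Set it down rather than dropping it, and leave the square tube snapped on its own plate.

Things in the scene. Friction and masses are not known exactly. Their poses are not given: they have to be found in the camera images.
- tube_centre (a point): Centre of the loose ROUND blue plastic tube, half-way up; z along the tube. Open ends, 42 mm outside diameter, 80 mm high, wall 4 mm, about 60 to 110 g. It stands over a 32 mm high spigot on its plate, whose sprung balls catch a lip inside its foot: a firm straight upward pull of about 10 to 15 N frees it within 3 mm; clear of the spigot after 35 mm.
- round_base: Base plate of the round tube, 90 x 90 x 10 mm, blue with pale green tiles, clamped to the bench, with black knobs 9 mm high in two opposite corners. Origin at the centre of its underside, z up; the tube's foot rests on its top, 10 mm above. Two like plates, with the square tube and a T-joint panel (top 85 mm above the bench), stand beside it in a row along y, any order, 150 mm or more apart.
- tray: Shallow open grey tray, fixed, 180 mm along its x, 150 mm along its y, 22 mm high, walls and floor 4 mm thick. Origin at the centre of its underside; the floor's top is 4 mm above. A used blue strip (22 x 70 x 8 mm) lies in it by the wall at its +x end, about 68 mm from the origin; the middle is free.
- square_centre (a point): Centre of the SQUARE tube, half-way up; same make and height (80 mm) as the round one, 40 x 40 mm outside, snapped onto a like plate. Not to be taken off.
Not all that is in view belongs to the job. What is shaped like the round_base but brown or turquoise is not meant.

How it is judged:
By the outcome, as a careful person would: the job done as asked, in the order asked, and still so for the second after the job is handed in, with the robot touching nothing.
It also fails if it takes over 48 s, if anything falls off the work surface, if the arm or the gripper's body presses on something with over 40 N, if the wrist force passes 120 N, or if a joint passes its speed limit or range.

## Working session

There is one attempt and no reset: what is moved stays moved. The work goes in short steps, Python scripts to look and compute and a tool call to move; the robot and the scene stay as the last step left them, time stands still between calls to the robot, and variables do not carry over. Pictures are saved under pics/ and viewed, at most 10 in all, crops included, and the job is handed in when it is done.

Besides the shell and the picture viewer there is one more tool, called after ">>>" by a JSON object that holds its "api" and its "payload". jog_arm: Moves the arm, as the interface text tells. Its arguments: {"type":"object","properties":{"targets":{"type":"array","items":{"type":"object","properties":{"delta_pos":{"type":"array","items":{"type":"number"}},"turn":{"type":"array","items":{"type":"number"}}}}},"hand":{"type":"number"}},"required":["targets"]}

```bash
mkdir -p pics; ls; python3 - <<'E'
from workcell import ctrl
import cv2
o=ctrl.get_obs();print({k:o[k] for k in('time','tcp_pos','eef_rot','wrist_force','opening')},ctrl.tcp_to_tips)
for n in("side","top","wrist"):
    print(n,ctrl.calibration(n))
    if n!="wrist": cv2.imwrite(f"pics/{n}0.png",ctrl.snapshot(n))
E
```

```text
pics
{'time': 0.0, 'tcp_pos': array([ 0.25329964, -0.59772375,  0.19809937]), 'eef_rot': array([-3.13907994e+00,  4.37156781e-05,  4.00876035e-01]), 'wrist_force': array([-0.00475997, -0.14709484,  0.07700616]), 'opening': 0.0927229166782104} 0.014
side {'vfov': 51.83413772215976, 'cx': 321.7785824937766, 'cy': 247.69989407526285, 'origin': array([0.179899  , 0.80522883, 0.58282354]), 'attitude': array([-2.11638146, -0.01708531, -2.86634117])}
top {'vfov': 53.22704051020392, 'cx': 324.03201433188883, 'cy': 236.71647110633972, 'origin': array([0.34042678, 0.0009998 , 0.97297779]), 'attitude': array([-3.0634741 , -0.01351524, -1.59071017])}
wrist {'vfov': 65.1096151671052, 'cx': 314.77022305957496, 'cy': 244.14223831828522, 'hand_eye': array([[-2.57722412e-05, -9.70529590e-01, -2.40981979e-01,
         6.65111524e-02],
       [ 9.99999262e-01,  2.67757491e-04, -1.18531183e-03,
         6.88795793e-04],
       [ 1.21490493e-03, -2.40981832e-01,  9.70528867e-01,
        -1.85964890e-01],
       [ 0.00000000e+00,  0.00000000e+00,  0.00000000e+00,
         1.00000000e+00]])}
```

View pics/top0.png

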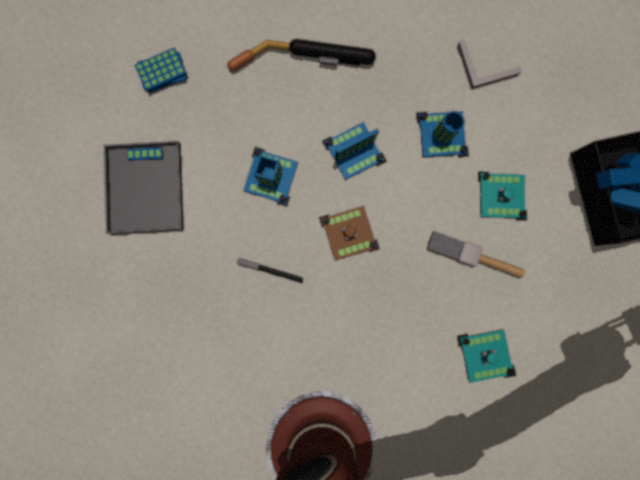

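View pics/side0.png

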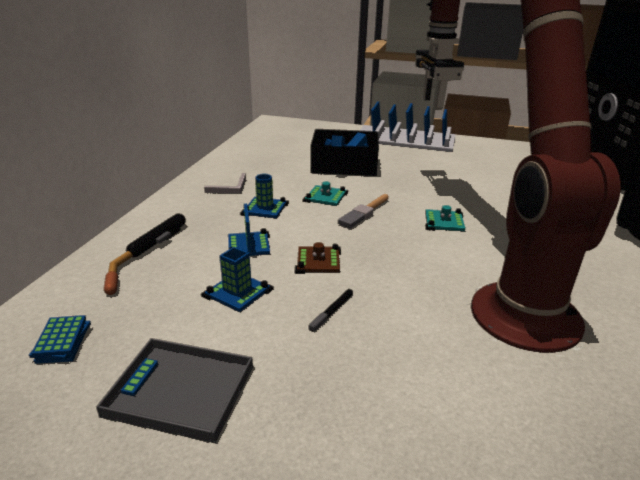

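The top view shows the round tube's plate centred at about (442,134), with the tube's top ring at (454,120). The square tube is at (270,175) and the T-panel at (354,150). The tray's corners are (106,146), (180,142), (183,232) and (108,235), with the strip at its far end, at (145,153). The side view agrees: round tube at (264,190), tray centre at about (178,388).

```bash
cat > h.py <<'E'
from workcell import ctrl
import numpy as np, cv2
from scipy.spatial.transform import Rotation as Ro
rot=lambda a:Ro.from_euler('xyz',a).as_matrix()
def cam(n,o=None):
    c=ctrl.calibration(n); f=240/np.tan(np.radians(c['vfov']/2))
    if n=='wrist':
        o=o or ctrl.get_obs(); R=rot(o['eef_rot']); H=c['hand_eye']
        return c,f,R@H[:3,:3],R@H[:3,3]+o['tcp_pos']
    return c,f,rot(c['attitude']),c['origin']
def pt(n,u,v,z,o=None):
    c,f,R,t=cam(n,o); d=R@[(u-c['cx'])/f,(v-c['cy'])/f,1]
    return t+d*(z-t[2])/d[2]
def proj(n,p,o=None):
    c,f,R,t=cam(n,o); q=R.T@(np.array(p)-t); return q[:2]/q[2]*f+[c['cx'],c['cy']]
def totool(p,yaw=None):
    "cm shift in tool axes to world TCP point p, from the measured pose"
    o=ctrl.get_obs(); return 100*rot(o['eef_rot']).T@(np.array(p)-o['tcp_pos'])
E
python3 - <<'E'
from h import *
np.set_printoptions(precision=4,suppress=True)
print('plate top',pt('top',442,134,.01),'tube rim',pt('top',454,120,.09), 'side rim',pt('side',264,177,.09))
for c in [(422,113),(462,110),(467,153),(423,157)]: print('pl',pt('top',*c,.01))
for c in [(106,146),(180,142),(183,232),(108,235)]: print('tray',pt('top',*c,.022))
print('side tray',pt('side',153,342,.022),pt('side',252,356,.022),pt('side',216,436,.022),pt('side',101,409,.022))
E
```

```text
plate top [ 0.623  -0.2605  0.01  ] tube rim [ 0.6262 -0.2626  0.09  ] side rim [ 0.6233 -0.2635  0.09  ]
pl [ 0.6678 -0.2208  0.01  ]
pl [ 0.6729 -0.304   0.01  ]
pl [ 0.5824 -0.3105  0.01  ]
pl [ 0.5755 -0.2196  0.01  ]
tray [0.6056 0.421  0.022 ]
tray [0.6114 0.273  0.022 ]
tray [0.4293 0.2664 0.022 ]
tray [0.4261 0.4143 0.022 ]
side tray [0.6063 0.2854 0.022 ] [0.4377 0.2687 0.022 ] [0.425  0.4232 0.022 ] [0.5999 0.4281 0.022 ]
```

Both cameras agree: the tube is at about (0.624, -0.262) and the tray centre at about (0.518, 0.345). I'll go above the tube for a close look.

>>> {"api": "jog_arm", "payload": {"hand": 0, "targets": [{"delta_pos": [5.9,-2.1,0],"turn": [0,0,0]},{"delta_pos": [11.8,-4.1,0],"turn": [0,0,0]},{"delta_pos": [17.7,-6.2,0],"turn": [0,0,0]},{"delta_pos": [23.6,-8.2,0],"turn": [0,0,0]},{"delta_pos": [29.5,-10.3,0],"turn": [0,0,0]},{"delta_pos": [35.4,-12.4,0],"turn": [0,0,0]},{"delta_pos": [41.3,-14.4,0],"turn": [0,0,0]},{"delta_pos": [47.2,-16.5,0],"turn": [0,0,0]}]}}

```text
time: 1.1
tcp_pos: [0.6246, -0.261, 0.1987]
eef_rot: [-3.141, 0.001, 0.401]
wrist_force: [1.0, -1.3, 0.9]
opening: 0.0926
finger_force: 0.0
```

>>> {"api": "jog_arm", "payload": {"targets": [{"delta_pos": [0,0,0],"turn": [0,0,0]},{"delta_pos": [0,0,0],"turn": [0,0,0]},{"delta_pos": [0,0,0],"turn": [0,0,0]}]}}

```text
time: 1.48
tcp_pos: [0.6222, -0.2648, 0.1991]
eef_rot: [3.141, 0.002, 0.397]
wrist_force: [0.0, -0.6, 0.7]
opening: 0.0929
finger_force: 0.0
```

```bash
python3 - <<'E'
from h import *
o=ctrl.get_obs();print(o['tcp_pos'],o['eef_rot'],totool([.624,-.262,.2]))
cv2.imwrite('pics/w1.png',ctrl.snapshot('wrist'))
print(proj('wrist',[.624,-.262,.09],o),proj('wrist',[.624,-.262,.01],o))
E
```

```text
[ 0.62216185 -0.26480414  0.19913433] [3.14095130e+00 1.68180354e-03 3.97441631e-01] [ 0.27787845 -0.18735365 -0.087155  ]
[311.93708384 232.38420959] [312.5617857  215.55403132]
```

View pics/w1.png

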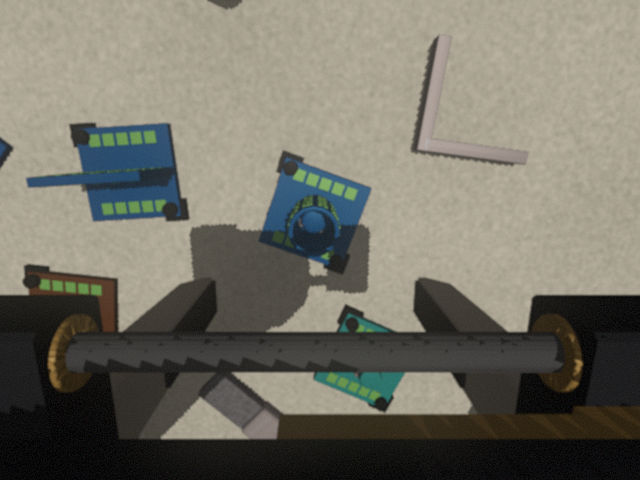

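The wrist view shows the tube's top ring at about (312,230) between the fingers and its plate at about (315,212). The prediction was (312,232). I'll crop in to read the ring's centre.

```bash
python3 - <<'E'
import cv2
i=cv2.imread('pics/w1.png')[140:290,240:400]
cv2.imwrite('pics/w1c.png',cv2.resize(i,None,fx=4,fy=4,interpolation=cv2.INTER_CUBIC))
E
```

```text
(no output)
```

View pics/w1c.png

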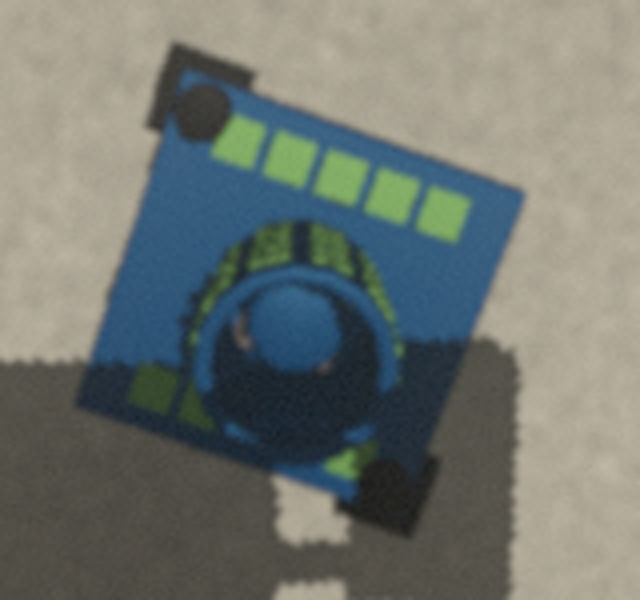

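In the crop, the ring spans x 193–402 and y 265–468, so its centre is at about (314.3, 231.5) in the full picture. The plate's centre is at about (315,214).

```bash
python3 - <<'E'
from h import *
o=ctrl.get_obs()
print(pt('wrist',314.3,231.5,.09,o),pt('wrist',315,214,.01,o),pt('wrist',313.7,222,.042,o))
print(totool([*pt('wrist',314.3,231.5,.09,o)[:2],.06]),o['wrist_force'],o['tcp_pos'])
E
```

```text
[ 0.62555451 -0.26338645  0.09      ] [ 0.62660975 -0.26355336  0.01      ] [ 0.62413081 -0.26328651  0.042     ]
[ 3.68668339e-01 -6.65893578e-03  1.39306038e+01] [-0.39453598  0.347264    0.23771876] [ 0.6222978  -0.26473132  0.19931028]
```

>>> {"api": "jog_arm", "payload": {"targets": [{"delta_pos": [0.3,0,2],"turn": [0,0,0]},{"delta_pos": [0.3,0,5],"turn": [0,0,0]},{"delta_pos": [0.3,0,8],"turn": [0,0,0]},{"delta_pos": [0.3,0,10.5],"turn": [0,0,0]},{"delta_pos": [0.3,0,12.5],"turn": [0,0,0]},{"delta_pos": [0.3,0,13.9],"turn": [0,0,0]},{"delta_pos": [0.3,0,13.9],"turn": [0,0,0]},{"delta_pos": [0.3,0,13.9],"turn": [0,0,0]}]}}

```text
time: 2.52
tcp_pos: [0.627, -0.2619, 0.0613]
eef_rot: [3.14, -0.001, 0.4]
wrist_force: [0.9, 0.2, -1.0]
opening: 0.093
finger_force: 0.0
```

>>> {"api": "jog_arm", "payload": {"hand": 1, "targets": [{"delta_pos": [0,0,0]},{"delta_pos": [0,0,0]},{"delta_pos": [0,0,0]},{"delta_pos": [0,0,0]},{"delta_pos": [0,0,0]},{"delta_pos": [0,0,0]},{"delta_pos": [0,0,0]},{"delta_pos": [0,0,0]}]}}

```text
invalid input at $.targets[0]: expected keys delta_pos, turn
```

>>> {"api": "jog_arm", "payload": {"hand": 1, "targets": [{"delta_pos": [0,0,0],"turn": [0,0,0]},{"delta_pos": [0,0,0],"turn": [0,0,0]},{"delta_pos": [0,0,0],"turn": [0,0,0]},{"delta_pos": [0,0,0],"turn": [0,0,0]},{"delta_pos": [0,0,0],"turn": [0,0,0]},{"delta_pos": [0,0,0],"turn": [0,0,0]},{"delta_pos": [0,0,0],"turn": [0,0,0]},{"delta_pos": [0,0,0],"turn": [0,0,0]}]}}

```text
time: 3.52
tcp_pos: [0.6265, -0.2613, 0.0602]
eef_rot: [-3.142, -0.0, 0.401]
wrist_force: [1.0, -0.6, -0.5]
opening: 0.0407
finger_force: 30.9
```

>>> {"api": "jog_arm", "payload": {"targets": [{"delta_pos": [0,0,-0.1],"turn": [0,0,0]},{"delta_pos": [0,0,-0.2],"turn": [0,0,0]},{"delta_pos": [0,0,-0.3],"turn": [0,0,0]},{"delta_pos": [0,0,-0.4],"turn": [0,0,0]},{"delta_pos": [0,0,-0.6],"turn": [0,0,0]},{"delta_pos": [0,0,-0.8],"turn": [0,0,0]},{"delta_pos": [0,0,-1.0],"turn": [0,0,0]},{"delta_pos": [0,0,-1.0],"turn": [0,0,0]}]}}

```text
time: 4.53
tcp_pos: [0.6277, -0.2611, 0.0729]
eef_rot: [3.14, -0.003, 0.401]
wrist_force: [-0.8, 1.8, 4.3]
opening: 0.0405
finger_force: 30.9
```

>>> {"api": "jog_arm", "payload": {"targets": [{"delta_pos": [0,0,-1],"turn": [0,0,0]},{"delta_pos": [0,0,-2],"turn": [0,0,0]},{"delta_pos": [0,0,-3.5],"turn": [0,0,0]},{"delta_pos": [0,0,-5.5],"turn": [0,0,0]},{"delta_pos": [0,0,-8],"turn": [0,0,0]},{"delta_pos": [0,0,-11],"turn": [0,0,0]},{"delta_pos": [0,0,-13],"turn": [0,0,0]},{"delta_pos": [0,0,-13],"turn": [0,0,0]}]}}

```text
time: 5.52
tcp_pos: [0.6278, -0.2619, 0.2031]
eef_rot: [3.138, -0.004, 0.401]
wrist_force: [0.3, -0.8, -1.4]
opening: 0.0409
finger_force: 30.9
```

```bash
python3 - <<'E'
from h import *
o=ctrl.get_obs();print(o['time'],o['tcp_pos'],o['wrist_force'],o['opening'],o['finger_force'])
a=ctrl.snapshot('side')[60:260,160:500]
w=ctrl.snapshot('wrist')
print(totool([.518,.345,.2]))
cv2.imwrite('pics/s2.png',np.vstack([cv2.resize(a,(540,318)),cv2.resize(w,(540,405))[140:405]]))
E
```

```text
5.525 [ 0.62781284 -0.26186054  0.20314093] [ 0.339873   -0.77232276 -1.41244568] 0.04092616946298493 30.900338497012854
[ 1.37045980e+01 -6.00304716e+01  2.14807949e-02]
```

View pics/s2.png

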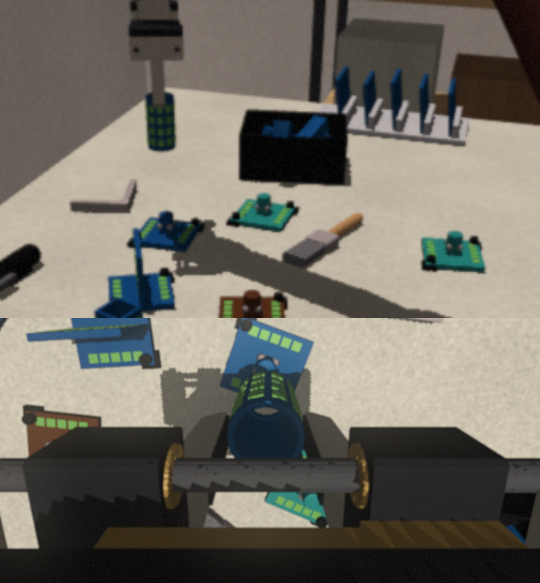

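The tube is off its plate, upright in the fingers, with the bare spigot showing. In the side view its foot is at about (261,154) and its top at about (261,120). Next I'll check for slip and carry it to above the tray.

>>> {"api": "jog_arm", "payload": {"targets": [{"delta_pos": [0.7,-3,0],"turn": [0,0,0]},{"delta_pos": [1.8,-8,0],"turn": [0,0,0]},{"delta_pos": [3.0,-13,0],"turn": [0,0,0]},{"delta_pos": [4.1,-18,0],"turn": [0,0,0]},{"delta_pos": [5.3,-23,0],"turn": [0,0,0]},{"delta_pos": [6.4,-28,0],"turn": [0,0,0]},{"delta_pos": [7.5,-33,0],"turn": [0,0,0]},{"delta_pos": [8.7,-38,0],"turn": [0,0,0]}]}}

```text
time: 6.62
tcp_pos: [0.557, 0.1238, 0.1991]
eef_rot: [-3.141, 0.002, 0.401]
wrist_force: [1.4, 0.2, -2.0]
opening: 0.0409
finger_force: 30.9
```

>>> {"api": "jog_arm", "payload": {"targets": [{"delta_pos": [1.1,-5,0],"turn": [0,0,0]},{"delta_pos": [2.2,-10,0],"turn": [0,0,0]},{"delta_pos": [3.4,-15,0],"turn": [0,0,0]},{"delta_pos": [4.3,-19,0],"turn": [0,0,0]},{"delta_pos": [5.0,-22,0],"turn": [0,0,0]},{"delta_pos": [5.0,-22,0],"turn": [0,0,0]},{"delta_pos": [5.0,-22,0],"turn": [0,0,0]},{"delta_pos": [5.0,-22,0],"turn": [0,0,0]}]}}

```text
time: 7.62
tcp_pos: [0.5193, 0.3423, 0.2]
eef_rot: [3.14, 0.001, 0.398]
wrist_force: [0.0, -0.6, -1.4]
opening: 0.0404
finger_force: 30.9
```

```bash
python3 - <<'E'
from h import *
for z in(.148,.153,.158,.233): print(z,proj('side',[.628,-.262,z]))
o=ctrl.get_obs();print(o['time'],o['tcp_pos'],o['eef_rot'],o['wrist_force'],o['opening'],o['finger_force'])
print(totool([.518,.345,.054]))
i=ctrl.snapshot('side')
cv2.imwrite('pics/s3.png',cv2.resize(i[180:460,20:390],(740,560),interpolation=cv2.INTER_CUBIC))
x,y=o['tcp_pos'][:2]; f=lambda p:(proj('side',p)-[20,180])*2
print('foot/top pred crop',f([x,y,o['tcp_pos'][2]-.05]),f([x,y,o['tcp_pos'][2]+.03]))
E
```

```text
0.148 [260.95222798 154.94385921]
0.153 [260.85619388 152.99070047]
0.158 [260.75974498 151.02910549]
0.233 [259.26134706 120.55441982]
7.625 [0.51926606 0.34232914 0.19998881] [3.14010445e+00 7.06860028e-04 3.97779711e-01] [ 0.02020062 -0.56075873 -1.40484465] 0.04043728345379153 30.900561078451574
[-2.93968930e-03 -3.17002329e-01  1.45984314e+01]
foot/top pred crop [302.28369126 262.74737508] [284.87934052 165.61729098]
```

View pics/s3.png

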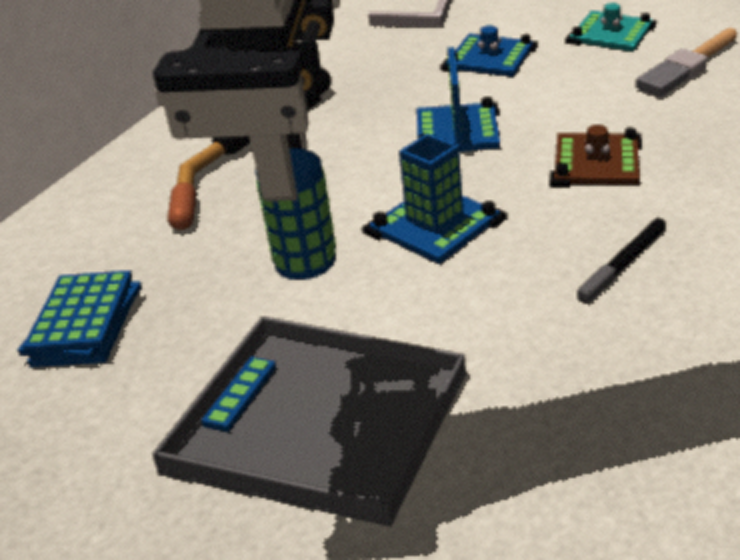

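The tube is held upright, with its foot centred at about (303,264) in the crop. The prediction was (302,263), so it hasn't slipped. The square tube is still on its plate. Lowering now, the last stretch slowly.

>>> {"api": "jog_arm", "payload": {"targets": [{"delta_pos": [0,-0.3,2],"turn": [0,0,0]},{"delta_pos": [0,-0.3,5],"turn": [0,0,0]},{"delta_pos": [0,-0.3,8],"turn": [0,0,0]},{"delta_pos": [0,-0.3,11],"turn": [0,0,0]},{"delta_pos": [0,-0.3,13],"turn": [0,0,0]},{"delta_pos": [0,-0.3,13.8],"turn": [0,0,0]},{"delta_pos": [0,-0.3,14],"turn": [0,0,0]},{"delta_pos": [0,-0.3,14],"turn": [0,0,0]}]}}

```text
time: 8.68
tcp_pos: [0.518, 0.3476, 0.0612]
eef_rot: [-3.141, -0.002, 0.4]
wrist_force: [-0.6, -0.5, -0.3]
opening: 0.0408
finger_force: 30.9
```

>>> {"api": "jog_arm", "payload": {"targets": [{"delta_pos": [0,0,0.1],"turn": [0,0,0]},{"delta_pos": [0,0,0.2],"turn": [0,0,0]},{"delta_pos": [0,0,0.3],"turn": [0,0,0]},{"delta_pos": [0,0,0.4],"turn": [0,0,0]},{"delta_pos": [0,0,0.4],"turn": [0,0,0]},{"delta_pos": [0,0,0.4],"turn": [0,0,0]}]}}

```text
time: 9.43
tcp_pos: [0.5173, 0.3474, 0.0563]
eef_rot: [-3.142, -0.0, 0.401]
wrist_force: [-0.6, 1.0, -0.6]
opening: 0.0407
finger_force: 30.9
```

Not touching yet; the force reading hasn't changed. I'll lower by 1 mm steps until it rises.

>>> {"api": "jog_arm", "payload": {"targets": [{"delta_pos": [0,0,0.1],"turn": [0,0,0]},{"delta_pos": [0,0,0.1],"turn": [0,0,0]},{"delta_pos": [0,0,0.2],"turn": [0,0,0]},{"delta_pos": [0,0,0.2],"turn": [0,0,0]}]}}

```text
time: 9.93
tcp_pos: [0.5173, 0.3473, 0.0543]
eef_rot: [-3.142, -0.0, 0.401]
wrist_force: [-0.9, -0.0, -0.6]
opening: 0.0404
finger_force: 30.9
```

>>> {"api": "jog_arm", "payload": {"targets": [{"delta_pos": [0,0,0.05],"turn": [0,0,0]},{"delta_pos": [0,0,0.1],"turn": [0,0,0]},{"delta_pos": [0,0,0.1],"turn": [0,0,0]},{"delta_pos": [0,0,0.1],"turn": [0,0,0]}]}}

```text
time: 10.42
tcp_pos: [0.5177, 0.3475, 0.0542]
eef_rot: [-3.141, -0.001, 0.401]
wrist_force: [-1.8, -0.9, 5.6]
opening: 0.0407
finger_force: 30.9
```

The force has risen to 5.6 N, so the foot is on the floor. Releasing and backing off straight up.

>>> {"api": "jog_arm", "payload": {"hand": 0, "targets": [{"delta_pos": [0,0,0],"turn": [0,0,0]},{"delta_pos": [0,0,0],"turn": [0,0,0]},{"delta_pos": [0,0,0],"turn": [0,0,0]},{"delta_pos": [0,0,0],"turn": [0,0,0]},{"delta_pos": [0,0,0],"turn": [0,0,0]},{"delta_pos": [0,0,0],"turn": [0,0,0]},{"delta_pos": [0,0,0],"turn": [0,0,0]},{"delta_pos": [0,0,0],"turn": [0,0,0]}]}}

```text
time: 11.42
tcp_pos: [0.5173, 0.3474, 0.0533]
eef_rot: [-3.142, -0.0, 0.401]
wrist_force: [-0.6, 0.0, 0.2]
opening: 0.0931
finger_force: 0.0
```

>>> {"api": "jog_arm", "payload": {"targets": [{"delta_pos": [0,0,-1],"turn": [0,0,0]},{"delta_pos": [0,0,-3],"turn": [0,0,0]},{"delta_pos": [0,0,-6],"turn": [0,0,0]},{"delta_pos": [0,0,-9],"turn": [0,0,0]},{"delta_pos": [0,0,-12],"turn": [0,0,0]},{"delta_pos": [0,0,-15],"turn": [0,0,0]},{"delta_pos": [0,0,-15],"turn": [0,0,0]},{"delta_pos": [0,0,-15],"turn": [0,0,0]}]}}

```text
time: 12.42
tcp_pos: [0.5167, 0.3469, 0.2027]
eef_rot: [3.141, 0.001, 0.401]
wrist_force: [0.4, -0.3, -0.4]
opening: 0.093
finger_force: 0.0
```

```bash
python3 - <<'E'
from h import *
i=ctrl.snapshot('side')
cv2.imwrite('pics/s4.png',cv2.resize(i[180:460,20:390],(740,560),interpolation=cv2.INTER_CUBIC))
E
```

```text
(no output)
```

View pics/s4.png

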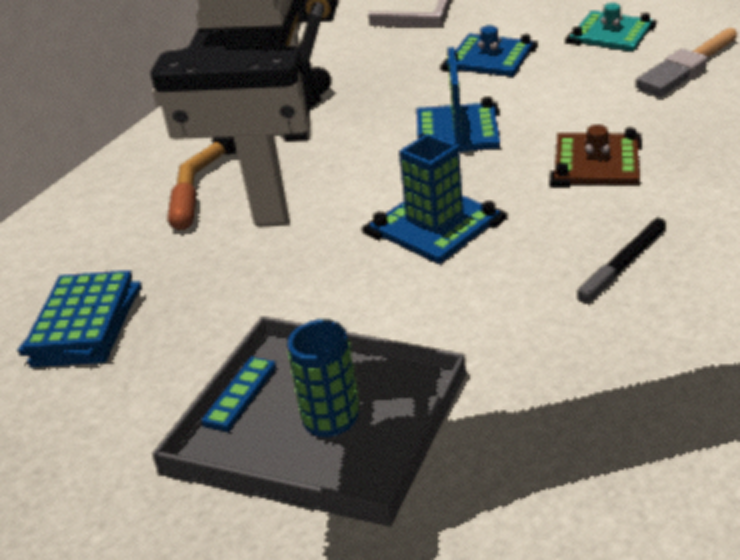

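The tube stands upright in the middle of the tray, at about (322,380) in the crop, clear of the strip. The square tube is still on its plate and the gripper is well clear. Handing in.

```bash
python3 -c "
from workcell import ctrl
print(ctrl.hand_in())"
```

```text
the job is handed in; nothing more can be done
None
```

I pulled the round tube straight up off its plate and set it down upright in the middle of the tray; the square tube is still on its plate, and I handed the job in at about 12.5 s.

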